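# Put the emptied crumb tray back in the toaster

### The job

The toaster has been brought out to the step to have its crumbs shaken out: put its crumb tray back. Lift the tray by its long sides, rest its nose in the slot at the foot of the toaster's end and let go, then take it by its black pull and slide it fully home, so that its front closes the slot, and leave it there. Do not disturb the tiffin carrier, cup, tumbler and spatula.

Things in the scene. Friction and masses are not known exactly. Their poses are not given: they have to be found in the camera images.
- toaster: slim one-slot toaster, 280 long (its x) x 125 wide x 185 high, standing fast on rubber feet. Origin: middle of its underside, on the step. The crumb-tray slot is in the end that faces its own -x; its +x runs from the slot into the body. Grey base 41 mm high; above it the steel shell stands 12 mm back from the slot end of the base.
- mouth (a point): middle of the lower edge of the slot: 140 mm from the toaster's origin along its -x, 13 mm above the step; axes as the toaster's (x points straight in). The slot is 80 wide at the mouth, narrows over the first 18 mm to 70, then runs between straight side walls that line the tray up. Flat floor 13 mm, ceiling 35 mm above the step; 235 deep.
- tray_center (a point): middle of the crumb tray's pan, half-way up: open-topped steel pan, 190 long (its x) x 66 wide (its y) x 10 high (z up), lying flat on the step, right way up; about 0.14 kg, balancing about 20 mm from here towards -x. The nose is the +x end, the black front plate and pull the -x end. Home: this point is 95 mm inside the mouth, tray's x along the toaster's x.
- tray_nose (a point): middle of the nose end of the pan, 95 mm from the pan's middle along the tray's +x, 5 mm above its underside; same axes.
- pull: black pull and front plate, rigid with the tray. Plate: 6 thick, 88 wide, 26 high from the pan's underside, 95 to 101 mm from the pan's middle along -x; it stops on the toaster's end when home. Pull, outside it: 24 long (x) x 30 wide (y) x 10 high, underside 8 mm above the pan's. Origin: middle of the pull's underside, 113 mm from the pan's middle.
- pull_center (a point): middle of the pull, 113 mm from the pan's middle along the tray's -x and 13 mm above the underside of the pan; same axes as the tray. It stays outside when the tray is home, 18 mm out from the toaster's end.
- tiffin: steel tiffin carrier, three tiers and a bail handle, 137 across x 240 high, 0.85 kg; origin: middle of its underside. Leave alone.
- cup: blue melamine cup, 82 across x 82 high; origin: middle of its underside. Leave alone.
- tumbler: clear glass tumbler, 72 across x 115 high; origin: middle of its underside. Leave alone.
- spatula: wooden spatula lying flat, 290 long (its x, blade to +x) x 55 wide x 9 high; origin: near its middle, underside. Leave alone.
Mind the look-alikes: they are no part of the job. Of the things that look like the part that bears tray_center, the middle-sized one is meant.

How it is judged:
By the outcome, as a careful person would: the job done as asked, in the order asked, and still so for the second after the job is handed in, with the robot touching nothing.
It also fails if it takes over 54 s, if anything falls off the work surface, if the arm or the gripper's body presses on something with over 40 N, if the wrist force passes 120 N, or if a joint passes its speed limit or range.

### The arm

A 6-joint arm with a two-finger parallel gripper is mounted at the origin on the work surface. World frame = base frame: x ahead of the robot, y to its left, z up, the work surface at z = 0. Lengths are in mm, angles in rad, forces in N, time in s.
With the tool pointing down it reaches from about 350 to 975 mm from the base axis. Payload 7.1 kg.
Tool frame: the origin (TCP) lies at the centre of the arm's flange, where the gripper is bolted on; the fingertips stand 182 mm ahead of it and the grasp point (between the pads) lies 163 mm ahead of it; z points along the fingers, y is the line along which they close (so a half turn about z gives the same grasp; the last joint's range is limited). The gripper opens to 88 mm and grips with 3 to 60 N. Pads are 20 mm wide; open, the fingers measure 115 mm over their backs; the gripper's body (75 mm by 178 mm) begins 61 mm behind the grasp point.
Start: joints at [-1.341, 0.423, 1.63, -0, 1.089, -0.019], TCP at [153.92, -605.735, 404.675] pointing down, gripper open.
Joint ranges: [-3, 3], [-0.9, 2.11], [0.09, 2.58], [-1.31, 4.45], [0.11, 2.69], [-2.54, 2.54]. Speed limits (rad/s): [2.39, 2.39, 3.01, 3.14, 3.14, 3.14].

### API

Orientations are given as a rotation vector (axis times angle).
In Python, from workcell import readout, get_image, ctrl gives the robot as it stands.
- The arm moves only by the tool step_arm, never from a script. Its argument "targets" is a list that holds one entry, the list of rows, each a list of 7 numbers: the shift along the world's x, y, z as a fraction of full scale, then the turn, a rotation vector about the world's x, y, z as a fraction of full scale, then the opening, from 0 (shut) to 1 (fully open). In form: [[[dx, dy, dz, wx, wy, wz, claw], ...]]. A call has exactly 5 rows; each row shifts and turns the commanded pose from where the row before left it; what a row does not reach is not made up. Full scale, the value 1, is 0.05 m for a shift and 4 degrees for a turn. A row lasts 1/8 s, in which the tool goes at most 62.5 mm and 10.7 degrees, less where a joint would pass 70% of its speed; a pose out of reach is approached as far as the arm can. A call with a number of a shift or a turn outside -1 to 1 is refused whole. A call with a gripper value outside its range is refused whole. The fingers move at their own pace and stop on an object; the grip force is fixed at half the most. Time passes only in rows, so rows that do not move let the fingers close, or fill a call up. It gives the time, the measured TCP pose, the force, the opening and the grip force at its end, in the units of the state.
- readout.get_obs(): the state, without advancing time (a new reading comes with each control period).
- get_image(name): name is "scene" or "side" or "wrist"; returns a dict with "pixels" (480x640x3 uint8, red, green, blue), "intrinsics" (3x3 intrinsics, pixels), "extrinsics" (4x4, takes a point from world to camera coordinates). Camera axes: x right, y down, z forward; pixel columns grow to the right and rows downward; lengths in mm; the calibration is good to about 2 mm. A picture is of the moment at which its call begins. There is no depth.
- ctrl.close_job(): hands the job in; it is judged then, once.
The state is a dict: "t": time; "qpos": joint angles; "qvel": joint speeds; "joint_torque": joint torques, N m; "ee_pos": TCP position; "orientation": TCP orientation; "ft_force": force on the tool from outside, world axes, zero at the start; "moment": the same for the moment, N m; "width": finger opening in mm; "grasp_force": force on a finger pad.
Only numpy, scipy, OpenCV 4.12 (cv2) and the standard library are available. Lean on these libraries where they do the work, as an engineer would, in place of code of your own. Each camera call takes 0.05 s, during which the arm holds its last target. There are 200 camera calls.

## Working session

There is one attempt and no reset: what is moved stays moved. The work goes in short steps, Python scripts to look and compute and a tool call to move; the robot and the scene stay as the last step left them, time stands still between calls to the robot, and variables do not carry over. Pictures are saved under pics/ and viewed, at most 10 in all, crops included, and the job is handed in when it is done.

Besides the shell and the picture viewer there is one more tool, called after ">>>" as a command line: name --argument value ..., lists and objects as JSON in quotes. step_arm: Moves the arm, as the interface text tells. Shift numbers are shares of 0.05 m and turn numbers shares of 4 degrees, none past 1 either way. Its arguments: {"type":"object","properties":{"targets":{"type":"array"}},"required":["targets"]}

```bash
ls; mkdir -p pics
cat > h.py <<'E'
import numpy as np, cv2
from workcell import readout, get_image, ctrl
def snap(n,f,crop=None,sc=1):
    d=get_image(n); im=d["pixels"][:,:,::-1].copy()
    np.savez("pics/"+f+".npz",K=d["intrinsics"],E=d["extrinsics"],im=im)
    if crop: x0,y0,x1,y1=crop; im=im[y0:y1,x0:x1]
    if sc!=1: im=cv2.resize(im,None,fx=sc,fy=sc,interpolation=cv2.INTER_CUBIC)
    cv2.imwrite("pics/"+f+".png",im); return d
def pl(f,uv,z):
    d=np.load("pics/"+f+".npz"); K,E=d["K"],d["E"]; R,t=E[:3,:3],E[:3,3]
    c=-R.T@t; out=[]
    for (u,v),zz in zip(uv,np.broadcast_to(z,len(uv))):
        r=R.T@np.linalg.inv(K)@[u,v,1]; out.append(c+r*(zz-c[2])/r[2])
    return np.array(out)
def pr(f,P):
    d=np.load("pics/"+f+".npz"); K,E=d["K"],d["E"]; q=(E[:3,:3]@np.atleast_2d(P).T).T+E[:3,3]; q=(K@q.T).T
    return q[:,:2]/q[:,2:]
E
python3 - <<'E'
from h import *
for n in("scene","side"):
    d=snap(n,n+"0"); E=d["extrinsics"]; print(n,(-E[:3,:3].T@E[:3,3]).round(),d["intrinsics"][0,0])
o=readout.get_obs(); print(o["t"],o["orientation"],o["width"])
E
```

```text
pics
scene [1246. -571. 1131.] 534.5889054250882
side [-414.  889.  776.] 594.1911417515308
0.1 [-3.11592728e+00 -3.89682503e-01  2.01211002e-04] 87.68038875155821
```

View pics/scene0.png

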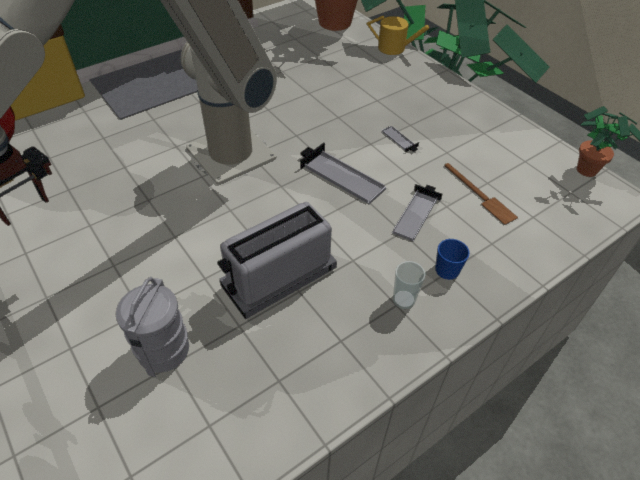

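View pics/side0.png

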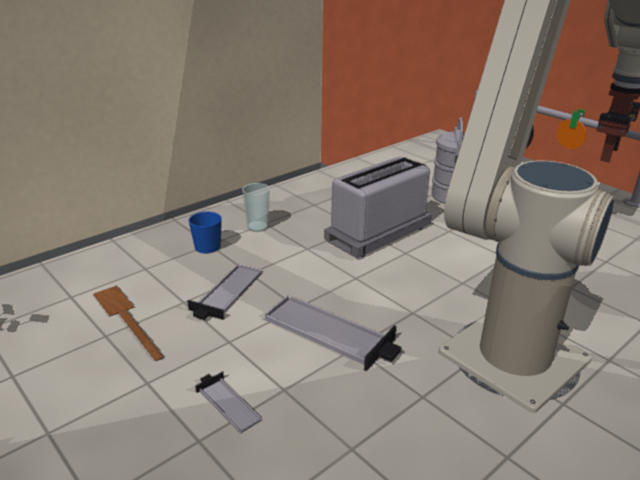

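Tray candidates in scene0: large (342,175), medium (417,212), small (400,140). By the description I choose the middle one at (417,212). I'll check it and the toaster ends in a crop.

Run:
```python
from h import *
a=np.load("pics/scene0.npz")["im"]; b=np.load("pics/side0.npz")["im"]
A=cv2.resize(a[165:325,205:465],(780,480)[:2],interpolation=cv2.INTER_CUBIC)
cv2.imwrite("pics/c1.png",A)
cv2.imwrite("pics/c2.png",cv2.resize(b[140:340,180:440],(780,600),interpolation=cv2.INTER_CUBIC))
```

```text
(no output)
```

View pics/c1.png

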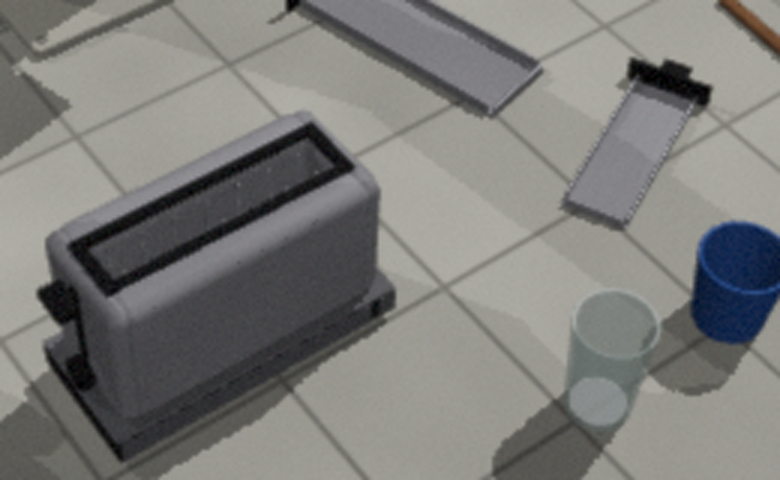

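View pics/c2.png

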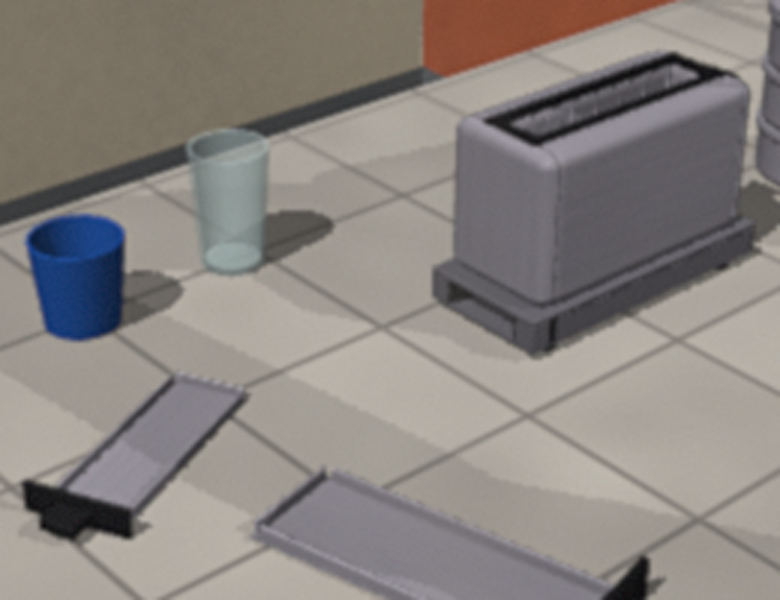

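c1 shows the middle tray with its nose at crop (565,203)-(627,222) and its plate at (630,60)-(711,88). c2 shows the slot in the toaster's end facing the trays (mouth around crop (482,310)).

Run:
```python
from h import *
s=lambda L:[(x/3+180,y/3+140) for x,y in L]
c=lambda L:[(x/3+205,y/3+165) for x,y in L]
print("side toaster z41",pl("side0",s([(433,268),(547,322),(752,228)]),41).round(0))
print("side toaster bottom",pl("side0",s([(537,355)]),0).round(0))
print("scene toaster",pl("scene0",c([(395,297),(45,350),(123,440)]),41).round(0))
print("scene tray",pl("scene0",c([(565,203),(627,222),(630,60),(711,88)]),[10,10,26,26]).round(0))
print("side tray",pl("side0",s([(175,378),(247,393),(25,483),(133,512)]),[10,10,26,26]).round(0))
print("cup,tumb",pl("side0",s([(80,325),(230,260)]),0).round(0), pl("scene0",[(405,298),(449,270)],0).round(0))
print("large tray nose",pl("side0",s([(330,472),(258,530)]),10).round(0))
```

```text
side toaster z41 [[ 569.    0.   41.]
 [ 442.  -11.   41.]
 [ 441. -267.   41.]]
side toaster bottom [[457. -17.   0.]]
scene toaster [[ 587.  -17.   41.]
 [ 463. -290.   41.]
 [ 577. -283.   41.]]
scene tray [[571. 197.  10.]
 [622. 229.  10.]
 [473. 367.  26.]
 [549. 405.  26.]]
side tray [[607. 239.  10.]
 [553. 209.  10.]
 [540. 411.  26.]
 [462. 372.  26.]]
cup,tumb [[740. 244.   0.]
 [752.  81.   0.]] [[752.  80.   0.]
 [752. 238.   0.]]
large tray nose [[428. 225.  10.]
 [406. 307.  10.]]
```

>>> step_arm --targets '[[[0.3, 0.5, 0.5, 0, 0, 1, 1], [0.3, 0.7, 0.5, 0, 0, 1, 1], [0.4, 0.8, 0.5, 0, 0, 1, 1], [0.5, 0.8, 0.4, 0, 0, 1, 1], [0.5, 0.8, 0, 0, 0, 1, 1]]]'

```text
t: 0.72
ee_pos: [254.5, -424.7, 501.2]
orientation: [2.999, 0.927, 0.001]
ft_force: [0.3, -1.0, 0.8]
width: 88.0
grasp_force: 0.0
```

>>> step_arm --targets '[[[0.5, 0.8, 0, 0, 0, 1, 1], [0.5, 0.8, 0, 0, 0, 1, 1], [0.5, 0.8, 0, 0, 0, 1, 1], [0.5, 0.8, 0, 0, 0, 1, 1], [0.5, 0.8, 0, 0, 0, 1, 1]]]'

```text
t: 1.35
ee_pos: [379.4, -224.3, 499.6]
orientation: [-2.794, -1.435, 0.0]
ft_force: [0.6, -0.3, 1.0]
width: 87.5
grasp_force: 0.0
```

>>> step_arm --targets '[[[0.4, 0.8, 0, 0, 0, 1, 1], [0.4, 0.8, 0, 0, 0, 1, 1], [0.4, 0.8, 0, 0, 0, 1, 1], [0.3, 0.8, 0, 0, 0, 1, 1], [0.3, 0.8, 0, 0, 0, 1, 1]]]'

```text
t: 1.98
ee_pos: [469.2, -24.3, 499.5]
orientation: [-2.502, -1.899, 0.001]
ft_force: [1.0, -0.1, 0.0]
width: 87.9
grasp_force: 0.0
```

>>> step_arm --targets '[[[0.3, 0.8, 0, 0, 0, 1, 1], [0.3, 0.8, 0, 0, 0, 1, 1], [0.3, 0.8, 0, 0, 0, 1, 1], [0.3, 0.8, 0, 0, 0, 1, 1], [0.2, 0.8, 0, 0, 0, 1, 1]]]'

```text
t: 2.6
ee_pos: [539.2, 175.7, 499.3]
orientation: [-2.135, -2.305, 0.001]
ft_force: [-0.2, -0.1, -0.1]
width: 87.7
grasp_force: 0.0
```

Run:
```python
from h import *
d=snap("wrist","w1"); E=d["extrinsics"]; print((-E[:3,:3].T@E[:3,3]).round(),E[2,:3].round(2))
```

```text
[534. 248. 479.] [ 0.02 -0.27 -0.96]
```

View pics/w1.png

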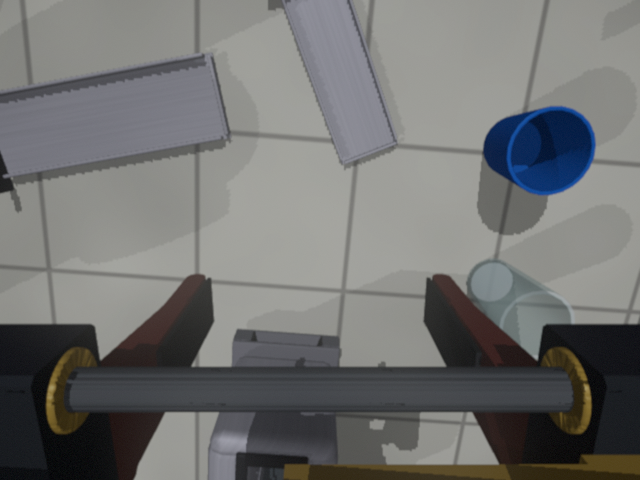

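The wrist view shows the tray nose corners at (345,165) and (397,145), its sides running up to (284,0) and (352,0), and the toaster's base end at (233,331)-(341,336).

Run:
```python
from h import *
P=pl("w1",[(345,165),(397,145),(285,5),(352,2)],10)[:,:2]; print(P.round(1))
n=(P[0]+P[1])/2; print("width",np.linalg.norm(P[0]-P[1]))
for a,b in((2,0),(3,1)):
    v=P[b]-P[a]; print(np.degrees(np.arctan2(v[1],v[0])))
v=P[0]-P[1];print("nose edge yaw",np.degrees(np.arctan2(v[1],v[0]))+90, "nose",n)
T=pl("w1",[(233,331),(341,336)],41)[:,:2]; print("toaster end",T.round(1),T.mean(0),np.linalg.norm(T[0]-T[1]))
# toaster fit: both fixed cams, base-top corners + ground corner
from scipy.optimize import least_squares
s=lambda x,y:(x/3+180,y/3+140)
c=lambda x,y:(x/3+205,y/3+165)
L=[("side0",s(433,268),(-140,-1,41)),("side0",s(547,322),(-140,1,41)),("side0",s(752,228),(140,1,41)),
("scene0",c(395,297),(-140,-1,41)),("scene0",c(45,350),(140,1,41)),("scene0",c(123,440),(140,-1,41)),
("w1",(233,331),(-140,1,41)),("w1",(341,336),(-140,-1,41))]
for sg in (1,-1):
  def f(p):
    r=[]
    C,S=np.cos(p[2]),np.sin(p[2])
    for n_,uv,(X,k,z) in L:
        Y=62.5*k*sg; r+=list(pr(n_,[p[0]+C*X-S*Y,p[1]+S*X+C*Y,z])[0]-uv)
    return np.array(r)
  o=least_squares(f,[512,-148,-np.pi/2],loss="soft_l1"); print(sg,o.cost,o.x[:2],np.degrees(o.x[2]),f(o.x).round(1))
  print("mouth",o.x[:2]-140*np.array([np.cos(o.x[2]),np.sin(o.x[2])]))
```

```text
[[567.1 198.4]
 [621.2 224.2]
 [492.5 351.5]
 [558.9 359.3]]
width 59.94328678587469
-64.0309988984404
-65.23016803907359
nose edge yaw -64.52490780863775 nose [594.14829971 211.29720949]
toaster end [[455.    4.1]
 [578.7   7.4]] [516.86619844   5.75587162] 123.70076482981304
1 417.5824439594235 [ 507.858034   -136.99384839] -135.61965785447728 [-4.000e-01  1.300e+00 -3.510e+01 -3.900e+01 -1.000e-01 -2.800e+00
  1.500e+00 -9.400e+00  1.600e+00 -4.900e+00 -1.100e+01 -7.160e+01
  1.612e+02  7.690e+01 -1.270e+01  5.000e-01]
mouth [607.91781033 -39.07530489]
-1 29.32676477275049 [ 515.01862795 -140.01455675] -90.67743940395832 [-2.4 -1.7 -6.8 -0.4 -0.  -2.7  3.  -4.7  1.6 -5.1  0.5 -0.8 -0.8  2.6
 -0.2  6.4]
mouth [ 5.16673886e+02 -2.43423765e-02]
```

>>> step_arm --targets '[[[0.01, 0.57, -0.7, 0, 0, 1, 1], [0.01, 0.57, -0.7, 0, 0, 1, 1], [0.01, 0.57, -0.7, 0, 0, 1, 1], [0.01, 0.57, -0.7, 0, 0, 1, 1], [0.01, 0.57, -0.7, 0, 0, 1, 1]]]'

```text
t: 3.28
ee_pos: [541.2, 317.4, 323.3]
orientation: [-1.702, -2.64, 0.001]
ft_force: [0.5, 0.2, 0.8]
width: 87.7
grasp_force: 0.0
```

Run:
```python
from h import *
d=snap("wrist","w2"); print(readout.get_obs()["ee_pos"])
```

```text
[539.86723693 319.35653378 318.60463737]
```

View pics/w2.png

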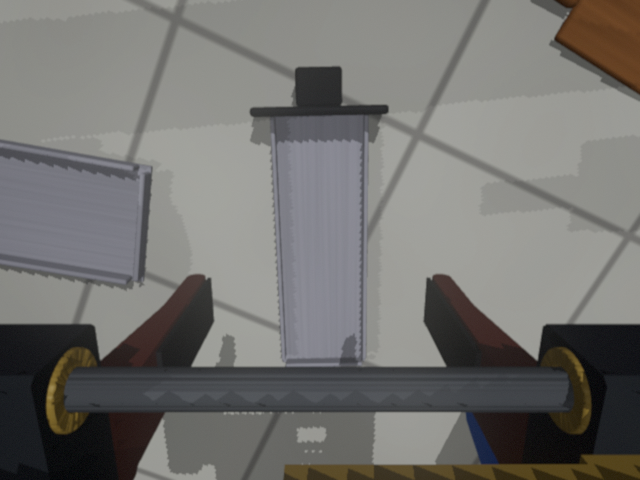

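The wrist view shows the tray plate's ends at (251,110) and (387,108), and the nose corners at (282,363) and (363,361).

Run:
```python
from h import *
P=pl("w2",[(251,110),(387,108),(282,363),(363,361),(272,120),(368,120)],[26,26,10,10,10,10])[:,:2]; print(P.round(1))
p=(P[0]+P[1])/2;n=(P[2]+P[3])/2;q=(P[4]+P[5])/2
for a in(p,q): v=n-a;print(np.linalg.norm(v),np.degrees(np.arctan2(v[1],v[0])))
v=P[1]-P[0];print(np.degrees(np.arctan2(v[1],v[0]))+90-180,np.linalg.norm(v),np.linalg.norm(P[3]-P[2]))
u=(n-p)/np.linalg.norm(n-p); cen=n-95*u; print("cen",cen,p+97*u,"grasp-20",cen-20*u)
g=[540,319,320-163]; print("grasp point px",pr("w2",[g]))
```

```text
[[471.6 369.1]
 [548.5 405.4]
 [562.5 202. ]
 [619.4 229.8]
 [484.4 368.1]
 [542.6 394.6]]
189.41686786060944 -64.71911438867564
182.62206414641776 -64.91059756141082
-64.76841216957027 85.08018985059181 63.30177054105286
cen [550.38269121 301.84843667] [551.48583388 299.51270383] grasp-20 [541.84156662 319.93293807]
grasp point px [[316.65101814 310.41362694]]
```

>>> step_arm --targets '[[[0.02, 0.01, -0.7, 0, 0, 0.22, 1], [0.01, 0.01, -0.7, 0, 0, 0, 1], [0, 0, -0.6, 0, 0, 0, 1], [0, 0, -0.3, 0, 0, 0, 1], [0, 0, 0, 0, 0, 0, 1]]]'

```text
t: 3.95
ee_pos: [542.7, 317.4, 209.1]
orientation: [-1.685, -2.65, 0.003]
ft_force: [-0.5, 0.3, 0.3]
width: 87.6
grasp_force: 0.0
```

>>> step_arm --targets '[[[0, 0.04, -0.3, 0, 0, 0, 1], [0, 0, -0.16, 0, 0, 0, 1], [0, 0, -0.02, 0, 0, 0, 1], [0, 0, 0, 0, 0, 0, 0.5], [0, 0, 0, 0, 0, 0, 0]]]'

```text
t: 4.58
ee_pos: [543.1, 319.9, 186.1]
orientation: [1.685, 2.651, 0.001]
ft_force: [0.1, -0.9, 0.4]
width: 71.5
grasp_force: 0.0
```

>>> step_arm --targets '[[[0, 0, 0, 0, 0, 0, 0], [0, 0, 0, 0, 0, 0, 0], [0, 0, 0, 0, 0, 0, 0], [0, 0, 0, 0, 0, 0, 0], [0, 0, 0, 0, 0, 0, 0]]]'

```text
t: 5.2
ee_pos: [543.0, 319.8, 186.0]
orientation: [1.685, 2.651, 0.001]
ft_force: [-2.1, -0.1, 5.0]
width: 65.6
grasp_force: 30.0
```

>>> step_arm --targets '[[[0, 0, 0.3, 0, 0, 0, 0], [0, 0, 0.6, 0, 0, 0, 0], [0, 0, 0.6, 0, 0, 0, 0], [0, 0, 0.2, 0, 0, 0, 0], [0, 0, 0, 0, 0, 0, 0]]]'

```text
t: 5.82
ee_pos: [543.0, 319.8, 271.2]
orientation: [1.685, 2.651, 0.002]
ft_force: [-0.0, -0.6, -1.8]
width: 65.3
grasp_force: 30.0
```

Run:
```python
from h import *
r=lambda f,x,y:cv2.resize(np.load(f"pics/{f}.npz")["im"][y:y+75,x:x+100] if 0 else np.load(f"pics/{f}.npz")["im"][y:y+100,x:x+133],(399,300),interpolation=cv2.INTER_CUBIC)
m=np.vstack([np.hstack([r("w1",220,270),r("w1",220,380)]),np.hstack([r("side0",315,150),r("scene0",215,220)])])
cv2.imwrite("pics/m.png",m)
```

```text
(no output)
```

View pics/m.png

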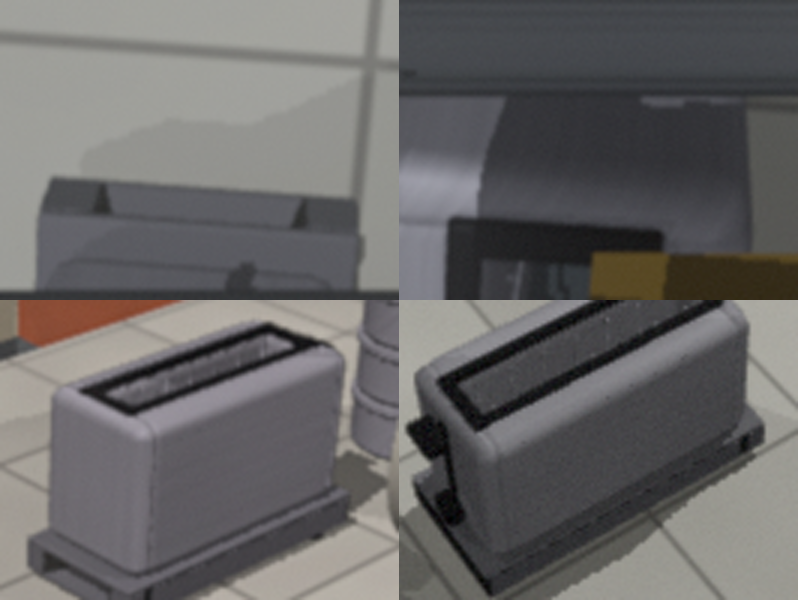

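The montage shows the base's top front edge in the wrist view at about px (233,341)-(340,347), with the end face visible above it in the image. My earlier pick was its lower edge, so I refit.

Run:
```python
from h import *
from scipy.optimize import least_squares
T=pl("w1",[(233.3,341),(340,346.7)],41)[:,:2]; print(T.round(1),T.mean(0),np.linalg.norm(T[0]-T[1]))
L=[("side0",(324.3,229.3),(-140,1,41)),("side0",(362.7,246),(-140,-1,41)),("side0",(431,213.5),(140,-1,41)),
("scene0",(336,262),(-140,1,41)),("scene0",(220.3,280.5),(140,-1,41)),("scene0",(245.5,312),(140,1,41)),
("w1",(233.3,341),(-140,-1,41)),("w1",(340,346.7),(-140,1,41))]
def f(p):
    r=[]; C,S=np.cos(p[2]),np.sin(p[2])
    for n_,uv,(X,k,z) in L:
        Y=62.5*k; r+=list(pr(n_,[p[0]+C*X-S*Y,p[1]+S*X+C*Y,z])[0]-uv)
    return np.array(r)
o=least_squares(f,[512,-148,-np.pi/2],loss="soft_l1"); print(o.cost,o.x[:2],np.degrees(o.x[2]),f(o.x).round(1))
print("mouth",o.x[:2]-140*np.array([np.cos(o.x[2]),np.sin(o.x[2])]))
```

```text
[[455.7  -8.6]
 [578.8  -6.4]] [517.24494974  -7.51025273] 123.13911775629312
10.851419431202302 [ 517.95397254 -147.82364685] -89.39362398234583 [-0.5 -2.4 -4.4 -0.3  0.1 -2.   1.7 -1.6 -0.8 -0.7 -0.   1.9 -1.5 -0.2
  0.1  0.6]
mouth [516.47234408  -7.83148715]
```

>>> step_arm --targets '[[[-0.09, -0.5, 0, 0, 0, -1, 0], [-0.09, -0.6, 0, 0, 0, -1, 0], [-0.09, -0.6, -0.2, 0, 0, -1, 0], [-0.09, -0.6, -0.3, 0, 0, -1, 0], [-0.1, -0.6, -0.3, 0, 0, -1, 0]]]'

```text
t: 6.45
ee_pos: [519.2, 173.7, 229.1]
orientation: [-2.122, -2.316, 0.003]
ft_force: [-0.6, 0.5, -1.8]
width: 65.4
grasp_force: 30.0
```

>>> step_arm --targets '[[[-0.1, -0.56, -0.3, 0, 0, -1, 0], [0, 0, -0.24, 0, 0, -0.08, 0], [0, 0, 0, 0, 0, 0, 0], [0, 0, 0, 0, 0, 0, 0], [0, 0, 0, 0, 0, 0, 0]]]'

```text
t: 7.08
ee_pos: [515.2, 147.5, 204.1]
orientation: [2.204, 2.238, 0.001]
ft_force: [0.3, -0.1, -1.4]
width: 65.3
grasp_force: 30.0
```

Run:
```python
from h import *
snap("side","s1"); snap("scene","sc1"); snap("wrist","w3")
a=np.load("pics/s1.npz")["im"][190:340,220:420]; b=np.load("pics/w3.npz")["im"]
cv2.imwrite("pics/m2.png",np.vstack([cv2.resize(a,(400,300),interpolation=cv2.INTER_CUBIC),cv2.resize(b,(400,300))]))
```

```text
(no output)
```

View pics/m2.png

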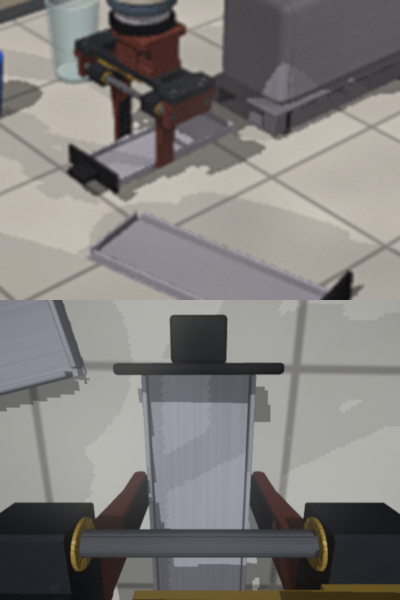

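The tray is held level, in line with the slot and about 40 mm short of it. Inserting.

>>> step_arm --targets '[[[0, -0.4, 0, 0, 0, 0, 0], [0, -0.3, 0, 0, 0, 0, 0], [0.01, -0.2, 0, 0, 0, 0, 0], [0, -0.2, 0, 0, 0, 0, 0], [0, 0, 0, 0, 0, 0, 0]]]'

```text
t: 7.85
ee_pos: [515.5, 90.9, 203.7]
orientation: [-2.207, -2.236, 0.0]
ft_force: [0.2, 0.6, -1.8]
width: 65.4
grasp_force: 30.0
```

>>> step_arm --targets '[[[0.01, -0.15, 0, 0, 0, 0, 0], [0, -0.15, 0, 0, 0, 0, 0], [0, 0, 0, 0, 0, 0, 0], [0, 0, 0, 0, 0, 0, 0], [0, 0, 0, 0, 0, 0, 0]]]'

```text
t: 8.48
ee_pos: [515.7, 76.8, 203.6]
orientation: [-2.205, -2.237, 0.001]
ft_force: [-2.1, -1.2, -1.6]
width: 65.4
grasp_force: 30.0
```

>>> step_arm --targets '[[[-0.02, -0.1, 0, 0, 0, 0, 0], [0, -0.1, 0, 0, 0, 0, 0], [0, -0.1, 0, 0, 0, 0, 0], [0, -0.05, 0, 0, 0, 0, 0], [0, 0, 0, 0, 0, 0, 0]]]'

```text
t: 9.1
ee_pos: [515.1, 59.0, 203.8]
orientation: [2.206, 2.237, 0.001]
ft_force: [-0.6, -0.9, -0.2]
width: 65.9
grasp_force: 30.0
```

>>> step_arm --targets '[[[0, 0, -0.08, 0, 0, 0, 0], [0, 0.12, -0.05, -0.5, 0, 0, 0], [0, 0.12, -0.05, -0.5, 0, 0, 0], [0, 0, 0, 0, 0, 0, 0], [0, 0, 0, 0, 0, 0, 0]]]'

```text
t: 9.72
ee_pos: [515.0, 71.3, 194.6]
orientation: [2.17, 2.202, -0.076]
ft_force: [0.3, 0.0, -1.1]
width: 65.5
grasp_force: 30.0
```

>>> step_arm --targets '[[[0, 0, 0, 0, 0, 0, 0.85], [0, 0, 0, 0, 0, 0, 1], [0, 0, 0, 0, 0, 0, 1], [0, 0, 0, 0, 0, 0, 1], [0, 0, 0, 0, 0, 0, 1]]]'

```text
t: 10.35
ee_pos: [514.9, 71.2, 194.7]
orientation: [2.171, 2.202, -0.077]
ft_force: [0.7, 0.1, -0.2]
width: 87.9
grasp_force: 0.0
```

>>> step_arm --targets '[[[0, 0.05, 0.5, -0.2, 0, 0, 1], [0, 0.3, 0.8, -0.8, 0, 0, 1], [0, 0.6, 0.4, -1, 0, 0, 1], [0, 0.7, 0, -1, 0, 0, 1], [0, 0.7, 0, -1, 0, 0, 1]]]'

```text
t: 10.98
ee_pos: [514.9, 189.8, 280.3]
orientation: [2.017, 2.045, -0.361]
ft_force: [0.6, -0.3, -0.5]
width: 87.6
grasp_force: 0.0
```

Run:
```python
from h import *
snap("side","s2"); snap("wrist","w4")
a=np.load("pics/s2.npz")["im"][190:340,220:420]; b=np.load("pics/w4.npz")["im"]
cv2.imwrite("pics/m3.png",np.hstack([cv2.resize(a,(360,270),interpolation=cv2.INTER_CUBIC),cv2.resize(b,(360,270))]))
print(readout.get_obs()["ee_pos"],readout.get_obs()["orientation"])
```

```text
[515.03280211 191.63684589 279.78471483] [ 2.01388698  2.04959864 -0.35876678]
```

View pics/m3.png

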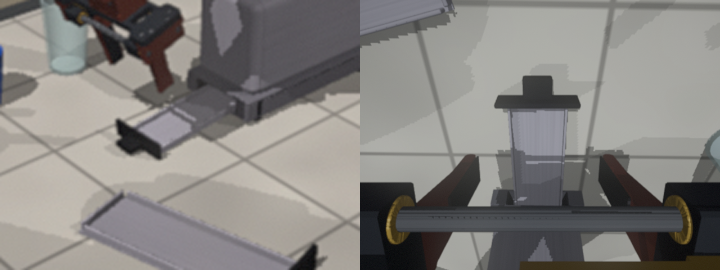

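m3 shows the nose resting in the slot with the tail on the step. The pull is at wrist px about (316,149).

Run:
```python
from h import *
s=lambda x,y:((x-360)*16/9,y*16/9)
print(pl("w4",[s(523,77),s(552,77),s(496,97),s(580,97)],[17,17,26,26]).round(1))
im=np.load("pics/w4.npz")["im"]; g=cv2.cvtColor(im,cv2.COLOR_BGR2GRAY)
m=(g<60).astype(np.uint8); m[:120]=0; m[200:]=0; m[:,:220]=0; m[:,420:]=0
n,l,st,c=cv2.connectedComponentsWithStats(m); print(st[1:],c[1:])
for r in range(136,196,6):
    x=np.where(m[r])[0]; print(r,(x.min(),x.max()) if len(x) else None)
```

```text
[[500.2 162.   17. ]
 [528.3 162.5  17. ]
 [473.8 144.6  26. ]
 [556.1 146.   26. ]]
[[ 299  136    1    1    1]
 [ 301  136    1    1    1]
 [ 307  136    2    2    3]
 [ 273  136  118   56 3474]
 [ 304  143    1    1    1]
 [ 308  143    1    1    1]
 [ 307  147    1    1    1]
 [ 311  146    1    1    1]
 [ 290  153    1    2    2]
 [ 301  152    1    1    1]
 [ 291  159    1    1    1]
 [ 296  158    1    1    1]
 [ 294  160    1    1    1]
 [ 296  160    1    2    2]
 [ 274  171    2    1    2]
 [ 272  174    1    1    1]
 [ 273  177    2    3    4]
 [ 276  178    1    1    1]
 [ 282  190    1    1    1]] [[299.         136.        ]
 [301.         136.        ]
 [307.33333333 136.33333333]
 [329.9562464  172.63500288]
 [304.         143.        ]
 [308.         143.        ]
 [307.         147.        ]
 [311.         146.        ]
 [290.         153.5       ]
 [301.         152.        ]
 [291.         159.        ]
 [296.         158.        ]
 [294.         160.        ]
 [296.         160.5       ]
 [274.5        171.        ]
 [272.         174.        ]
 [273.5        177.75      ]
 [276.         178.        ]
 [282.         190.        ]]
136 (np.int64(299), np.int64(338))
142 (np.int64(313), np.int64(340))
148 (np.int64(312), np.int64(340))
154 (np.int64(290), np.int64(340))
160 (np.int64(294), np.int64(340))
166 (np.int64(291), np.int64(340))
172 (np.int64(278), np.int64(385))
178 (np.int64(274), np.int64(387))
184 (np.int64(276), np.int64(389))
190 (np.int64(282), np.int64(389))
```

>>> step_arm --targets '[[[0, 0.72, 0, -1, 0, 0, 0.7], [0, 0, -0.6, 0, 0, 0, 0.7], [0, 0, -0.7, 0, 0, 0, 0.7], [0, 0, -0.4, 0, 0, 0, 0.7], [0, 0, 0, 0, 0, 0, 0.7]]]'

```text
t: 11.7
ee_pos: [514.5, 223.9, 193.5]
orientation: [1.978, 2.006, -0.431]
ft_force: [0.2, -0.1, 0.5]
width: 61.4
grasp_force: 0.0
```

>>> step_arm --targets '[[[0, 0.04, -0.25, 0, 0, 0, 0.7], [0, 0, -0.15, 0, 0, 0, 0.7], [0, 0, 0, 0, 0, 0, 0], [0, 0, 0, 0, 0, 0, 0], [0, 0, 0, 0, 0, 0, 0]]]'

```text
t: 12.32
ee_pos: [515.0, 226.8, 175.1]
orientation: [1.977, 2.006, -0.426]
ft_force: [-0.1, -0.1, 0.4]
width: 34.9
grasp_force: 0.0
```

>>> step_arm --targets '[[[0, 0, 0, 0, 0, 0, 0], [0, 0, 0, 0, 0, 0, 0], [0, 0, 0, 0, 0, 0, 0], [0, 0, 0, 0, 0, 0, 0], [0, 0, 0, 0, 0, 0, 0]]]'

```text
t: 12.95
ee_pos: [515.0, 226.8, 174.9]
orientation: [1.977, 2.006, -0.426]
ft_force: [-0.5, 1.6, 4.4]
width: 29.8
grasp_force: 30.0
```

>>> step_arm --targets '[[[0, -0.1, 0.14, 0.44, 0, 0, 0], [0, -0.1, 0.14, 0.44, 0, 0, 0], [0, -0.1, 0.15, 0.44, 0, 0, 0], [0, 0, 0, 0, 0, 0, 0], [0, 0, 0, 0, 0, 0, 0]]]'

```text
t: 13.58
ee_pos: [514.9, 211.6, 196.2]
orientation: [2.031, 2.06, -0.34]
ft_force: [0.3, 0.0, -2.2]
width: 29.2
grasp_force: 30.0
```

>>> step_arm --targets '[[[0, -0.2, 0, 0, 0, 0, 0], [0.01, -0.25, 0, 0, 0, 0, 0], [0, -0.25, 0, 0, 0, 0, 0], [0, -0.2, 0, 0, 0, 0, 0], [0, 0, 0, 0, 0, 0, 0]]]'

```text
t: 14.2
ee_pos: [515.4, 165.8, 196.2]
orientation: [2.032, 2.059, -0.34]
ft_force: [-0.5, -0.7, -1.4]
width: 29.6
grasp_force: 30.0
```

>>> step_arm --targets '[[[0, -0.2, 0, 0, 0, 0, 0], [0.01, -0.2, 0, 0, 0, 0, 0], [0, -0.2, 0, 0, 0, 0, 0], [0, -0.2, 0, 0, 0, 0, 0], [0, 0, 0, 0, 0, 0, 0]]]'

```text
t: 14.82
ee_pos: [515.8, 125.9, 196.1]
orientation: [2.032, 2.059, -0.341]
ft_force: [-0.6, 0.0, -0.4]
width: 29.5
grasp_force: 30.0
```

>>> step_arm --targets '[[[0, -0.2, 0, 0, 0, 0, 0], [0, -0.2, 0, 0, 0, 0, 0], [0.01, -0.2, 0, 0, 0, 0, 0], [0, -0.2, 0, 0, 0, 0, 0], [0, 0, 0, 0, 0, 0, 0]]]'

```text
t: 15.45
ee_pos: [516.3, 85.8, 196.2]
orientation: [2.032, 2.059, -0.341]
ft_force: [-2.1, -0.7, -0.9]
width: 29.3
grasp_force: 30.0
```

>>> step_arm --targets '[[[0, -0.08, 0, 0, 0, 0, 0], [0, -0.06, 0, 0, 0, 0, 0], [0, -0.04, 0, 0, 0, 0, 0], [0, 0, 0, 0, 0, 0, 0], [0, 0, 0, 0, 0, 0, 0]]]'

```text
t: 16.08
ee_pos: [516.4, 77.7, 196.2]
orientation: [2.031, 2.06, -0.34]
ft_force: [-1.7, 0.4, -1.3]
width: 29.7
grasp_force: 30.0
```

>>> step_arm --targets '[[[-0.01, -0.04, 0, 0, 0, 0, 0], [0, -0.04, 0, 0, 0, 0, 0], [0, -0.02, 0, 0, 0, 0, 0], [0, 0, 0, 0, 0, 0, 0], [0, 0, 0, 0, 0, 0, 0]]]'

```text
t: 16.7
ee_pos: [515.9, 72.7, 196.2]
orientation: [2.031, 2.06, -0.34]
ft_force: [-1.2, -0.5, -1.1]
width: 29.5
grasp_force: 30.0
```

>>> step_arm --targets '[[[0, -0.04, 0, 0, 0, 0, 0], [0, -0.02, 0, 0, 0, 0, 0], [0, 0, 0, 0, 0, 0, 0], [0, 0, 0, 0, 0, 0, 0], [0, 0, 0, 0, 0, 0, 0]]]'

```text
t: 17.32
ee_pos: [515.9, 71.3, 196.3]
orientation: [2.033, 2.06, -0.335]
ft_force: [-3.9, 14.9, 1.7]
width: 29.7
grasp_force: 30.1
```

>>> step_arm --targets '[[[0, -0.01, -0.02, 0, 0, 0, 0], [0, 0, 0, 0, 0, 0, 0], [0, 0, 0, 0, 0, 0, 0.4], [0, 0, 0, 0, 0, 0, 0.6], [0, 0, 0, 0, 0, 0, 0.6]]]'

```text
t: 17.95
ee_pos: [516.1, 69.1, 195.2]
orientation: [2.031, 2.06, -0.339]
ft_force: [0.5, -0.2, -0.4]
width: 50.7
grasp_force: 0.0
```

>>> step_arm --targets '[[[0, 0.1, 0, 0, 0, 0, 0.6], [0, 0.4, 0, 0, 0, 0, 0.6], [0, 0.6, 0.1, 0, 0, 0, 0.6], [0, 0.6, 0.5, 0, 0, 0, 0.6], [0, 0.6, 0.8, 0, 0, 0, 0.6]]]'

```text
t: 18.58
ee_pos: [515.2, 186.3, 264.9]
orientation: [2.03, 2.062, -0.343]
ft_force: [0.1, 0.4, -0.9]
width: 52.8
grasp_force: 0.0
```

>>> step_arm --targets '[[[0, 0.5, 0.8, 0, 0, 0, 0.6], [0, 0.5, 0.8, 0, 0, 0, 0.6], [0, 0, 0, 0, 0, 0, 0.6], [0, 0, 0, 0, 0, 0, 0.6], [0, 0, 0, 0, 0, 0, 0.6]]]'

```text
t: 19.2
ee_pos: [515.3, 233.8, 343.6]
orientation: [2.031, 2.061, -0.344]
ft_force: [0.1, -1.0, 1.1]
width: 52.8
grasp_force: 0.0
```

Run:
```python
from h import *
snap("side","s3"); snap("wrist","w5")
a=np.load("pics/s3.npz")["im"][190:290,290:423]; b=np.load("pics/w5.npz")["im"]
cv2.imwrite("pics/m4.png",np.hstack([cv2.resize(a,(400,300),interpolation=cv2.INTER_CUBIC),cv2.resize(b,(400,300))]))
```

View pics/m4.png

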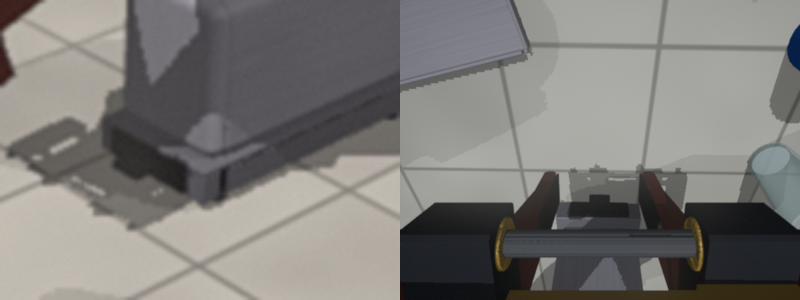

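The plate closes the slot flush (side crop (150,165), wrist crop (598,208)), and the stroke of about 140 mm ended on a firm stop as expected. Handing in.

```bash
python3 -c "
from workcell import ctrl; print(ctrl.close_job())"
```

```text
the job is handed in; nothing more can be done
None
```

The middle-sized crumb tray is back in the toaster: I rested its nose in the slot, let go, then slid it in by its pull until it met a firm stop with its front plate closing the slot. The job was handed in at about 19 s with the gripper clear and nothing else touched.

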